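Fit the return spring of a discharge switch

TASK

Fit the return spring to the discharge switch: take it from its stand, feel for the hole in the clamped anchor block and hook the spring's leg gently all the way down into it, then stretch the ring end over the head of the lever's post and let it settle in the groove, so that the spring draws the lever fully home. Never force the spring hard against the switch or stretch it by more than 45 mm, leave the other things on the desk where they are, and let go of everything at the end.

Things in the scene. Friction and masses are not known exactly. Their poses are not given: they have to be found in the camera images.
- spring: Steel tension spring with end fittings, 130 mm long, 90 g. Origin on its long axis above the leg; x runs along the axis from leg to ring, z up. Coil x 40 to 78 mm, 14 mm thick; nothing but the leg is over 7 mm from the axis in height. It stretches but does not bend. The stand carries it level under the coil and the ring-end block, axis 43 mm above the desk, leg hanging free.
- leg_tip (a point): Ball end of the round steel leg, 6 mm in diameter, that points down from the spring's origin to 27 mm below the axis. Round the leg's root sits a collar 13 mm in diameter whose flat underside is 7 mm below the axis, so 20 mm of leg stand out of it.
- grip_leg (a point): Centre of the leg end's aluminium grip block, on the spring's axis 27 mm from the leg: 26 mm along the axis, 12 mm wide, 14 mm high; free on all sides in the stand.
- grip_ring (a point): Centre of the ring end's aluminium grip block, on the axis 27 mm from the ring's centre towards the leg (91 mm from the leg unstretched): 26 mm along the axis, 12 mm wide, 14 mm high. Moves with the ring.
- ring (a point): Centre of the flat steel ring at the far end, on the spring's axis, 118 mm from the leg when unstretched. The ring lies level: 24 mm outside, 16 mm inside, 4 mm thick.
- eye_end (a joint): Stretch of the spring in m, 0 in the stand. Pull about 2.7 N as it starts to stretch and 0.3 N more per mm; with the ring in the groove and the lever home about 20 mm. Damaged beyond 0.045.
- stand: Grey plastic storage stand of the spring, fixed to the desk, foot 130 x 50 x 6 mm, origin under its centre, x along the spring (leg at about x = -60 mm). Two notched supports at x = -12 and 36 mm, 10 mm along x, floors 36 mm and cheeks 42 mm above the desk.
- base: Black slab of the discharge switch, 210 x 130 x 12 mm, fixed; origin under its centre, z up. The spring runs roughly along x, from the anchor to the lever's post (142 mm from anchor_mid when home, y = 16 mm). A grey rest 12 mm along x, 40 mm wide, top 40 mm above the desk, 58 mm from anchor_mid, carries the slack spring. Copper jaw, 28 mm high, at x 34 to 56, y -38 to -24 mm.
- anchor_mid (a point): Middle of the adjusting range of the steel anchor block (22 mm along x, 54 mm along y), at its top, 40 mm above the desk; axes as the base's. The block's one hole, 8.4 mm, 28 mm deep, chamfered, lies on this point's y axis anywhere from -12 to +12 mm: clamped there, not measured. Leg right in: collar on the block, spring's axis 47 mm above the desk.
- lever (a joint): Angle of the steel lever in rad. 0: home at its stop, blade in the copper jaw; grows to 0.3 as the post swings away from the anchor. Stiff: stays where left, about 2 N at the post moves it. Pivot 59 mm from the post, towards the base's -y.
- post (a point): Middle of the groove of the upright steel post on the lever's end, 45.5 mm above the desk. Groove 8 mm in diameter, from 42.5 to 49.5 mm above the desk; below it a shoulder 19 mm in diameter, above it a head 12 mm in diameter, bevelled, top at 53.5 mm. The ring passes the head with 2 mm to spare all round; drawn by the spring it bears on the groove, held down by the head.
- heat_sink: Bystander: finned aluminium heat sink, 40 x 50 x 26 mm, loose; origin under its centre.
- capacitor_small: Bystander: black upright capacitor, 35 mm in diameter, 52 mm high, loose; origin under its centre.
- relay: Bystander: grey relay, 22 x 28 x 34 mm, loose; origin under its centre.
Not all that is in view belongs to the job. Of the things shaped like the base, the black one is meant.

How it is judged (in metres and radians):
On the way:
1. the spring's leg is hooked down into the anchor block's hole, at least 15 of its 20 mm deep (z of leg_tip in the frame of anchor_mid below -0.015 m and x of leg_tip in the frame of anchor_mid between -0.005 and 0.005 m and y of leg_tip in the frame of anchor_mid between -0.015 and 0.015 m), for 0.2 s.
At the end, for the whole second after the job is handed in: Leg at least 15 mm deep in the anchor hole; ring in the post's groove (centre within 6.5 mm of the post's axis, 3 mm of the groove's mid height); spring stretched over 8 mm and at rest; lever within 0.03 rad of home (all of step 1 and horizontal distance between ring and post below 0.0065 m and z of ring in the frame of post between -0.003 and 0.003 m and value of joint eye_end above 0.008 m and value of joint lever below 0.03 rad and linear speed of spring below 0.02 m/s); the robot touches nothing.
It fails at once if the spring was stretched by more than 45 mm (value of joint eye_end above 0.045 m).
It fails at once if the spring was forced against the switch with more than 40 N (contact force between spring and base above 40 N).
It fails at once if a bystander was moved by more than 20 mm (distance of any of heat_sink, capacitor_small, relay from where it was at the start of the episode above 0.02 m).
It also fails if it takes over 64 s, if anything falls off the work surface, if the arm or the gripper's body presses on something with over 40 N, if the wrist force passes 120 N, or if a joint passes its speed limit or range.

ROBOT

A 7-joint arm with a two-finger parallel gripper is mounted at the origin on a cart in front of the work surface, level with it; the furniture and walls round the work are solid. World frame = base frame: x ahead of the robot, y to its left, z up, the work surface at z = 0. Lengths are in m, angles in degrees, forces in N, time in s.
With the tool pointing down it reaches from about 0.4 to 0.85 m from the base axis. Payload 6.9 kg.
Tool frame: the origin (TCP) lies midway between the tips of the shut fingers; the grasp point (between the pads) lies 19 mm behind it; z points along the fingers, y is the line along which they close (so a half turn about z gives the same grasp; the last joint's range is limited). The gripper opens to 85 mm and grips with 20 to 120 N. Pads are 22 mm wide; open, the fingers measure 114 mm over their backs; the gripper's body (76 mm by 85 mm) begins 54 mm behind the grasp point. The pads swing forward as they close: fully open they stand 13 mm farther back than shut.
Start: joints at [77.378, 29.078, -13.613, 85.955, 7.202, 65.827, -8.869], TCP at [0.2, -0.592, 0.231] pointing down, gripper open.
Joint ranges: [-176.47, 176.47], [-13.61, 117.27], [-81.72, 77.17], [0.22, 143.17], [-87.28, 267.28], [10, 112.55], [-165.47, 165.47]. Speed limits (degrees/s): [136.94, 136.94, 180, 180, 180, 180, 180].

INTERFACE

Orientations are given as a 3x3 rotation matrix whose columns are the frame's x, y, z axes.
In Python, from workcell import env gives the robot as it stands.
- The arm moves only by the tool apply_moves, never from a script. Its argument "targets" is a list of rows, each a list of 3 entries, a list of its own where there are three numbers: the closure, from 0 (fully open) to 1 (shut), then the shift along the tool's x, y, z as a fraction of full scale, then the turn, a rotation vector about the tool's x, y, z as a fraction of full scale. A call has 1 to 8 rows; each row is the pose to reach, as a shift and turn from the pose commanded when the call began, along the tool's axes at that moment, turning the shorter way round; what a row does not reach only later rows make up. Full scale, the value 1, is 0.2 m for a shift and 180 degrees for a turn. A row lasts 1/12 s, in which the tool goes at most 41.7 mm and 7.16 degrees, less where a joint would pass 70% of its speed; a pose out of reach is approached as far as the arm can. A call with a number of a shift or a turn outside -1 to 1 is refused whole. A call with a gripper value outside its range is refused whole. The fingers move at their own pace and stop on an object; the grip force is fixed at half the most. Time passes only in rows, so rows that repeat a pose let the fingers close. It gives the time, the measured TCP pose, the force, the opening and the grip force at its end, in the units of the state.
- env.read_state(): the state, without advancing time (a new reading comes with each control period).
- env.camera(name): name is "scene" or "top" or "wrist"; returns the picture (480x640x3 uint8, blue, green, red); there is no depth.
- env.camera_model(name): a dict with "camera_matrix" (3x3 intrinsics, pixels), "R" (3x3) and "t" (3): a world point X has camera coordinates R X + t; the wrist camera has in their place "T_tool_cam" (4x4, takes a point from camera to tool coordinates, whose origin is the TCP and whose axes are the flange's). Camera axes: x right, y down, z forward; pixel columns grow to the right and rows downward; lengths in m; the calibration is good to about 2 mm. The wrist camera is an equidistant fisheye: a pixel r from the principal point sees the ray r / f radians off the axis. A picture is of the moment at which its call begins: read the wrist's pose just before it. camera_model takes no time and is no camera call.
- env.job_done(): hands the job in; it is judged then, once.
Trained networks look in the newest picture that a camera, given by its name, has taken for a name from the list of things; names that differ only in an ending like _2 or _b are one class to them, and where a whole thing is asked for, a point or a joint stands for the part that bears it (a point fixed in the world has none). Each returns a list of dicts, best first, with "score" (0 to 1); they miss things now and then, are a little off and sometimes report something else, mostly with a low value. They report only what shows in the picture. A call takes as long as a camera call. They do not tell look-alikes from the thing itself.
- env.search_frame(camera, name): "point" ([column, row] in pixels, amid what is visible of it).
- env.spot_point(camera, name): "point" ([column, row] in pixels: a listed point, or the origin of a listed thing).
The state is a dict: "time": time; "q": joint angles; "qd": joint speeds; "joint_torque": joint torques, N m; "tool_pos": TCP position; "eef_rot": TCP orientation; "force": force on the tool from outside, world axes, zero at the start; "ft_torque": the same for the moment, N m; "finger_gap": finger opening in m; "gripper_force": force on a finger pad.
Only numpy, scipy, OpenCV 4.12 (cv2) and the standard library are available. Lean on these libraries where they do the work, as an engineer would, in place of code of your own. Each camera call takes 0.05 s, during which the arm holds its last target. There are 200 camera calls.

## Working session

There is one attempt and no reset: what is moved stays moved. The work goes in short steps, Python scripts to look and compute and a tool call to move; the robot and the scene stay as the last step left them, time stands still between calls to the robot, and variables do not carry over. Pictures are saved under pics/ and viewed, at most 10 in all, crops included, and the job is handed in when it is done.

Besides the shell and the picture viewer there is one more tool, called after "Emit:" as name([rows], argument=value, ...), one row to a line, values as JSON. apply_moves: Moves the arm, as the interface text tells. Shift numbers are shares of 0.2 m and turn numbers shares of 180 degrees, none past 1 either way. Its arguments: {"type":"object","properties":{"targets":{"type":"array","items":{"type":"array"}}},"required":["targets"]}

```bash
mkdir -p pics; ls
python3 - <<'E'
from workcell import env
import cv2,numpy as np
s=env.read_state()
print(s['time'],s['tool_pos'],np.round(s['eef_rot'],3).tolist(),s['finger_gap'])
ims={}
for c in ['scene','top']:
    ims[c]=env.camera(c); cv2.imwrite(f'pics/{c}0.png',ims[c])
    m=env.camera_model(c); print(c,np.round(m['camera_matrix'],1).tolist(),np.round(m['R'],3).tolist(),np.round(m['t'],3).tolist())
    for n in ['spring','stand','base','post','ring','grip_leg','grip_ring','leg_tip','anchor_mid']:
        print(c,n,[(np.round(d['point'],1).tolist(),round(d['score'],2)) for d in env.spot_point(c,n)[:3]])
m=env.camera_model('wrist');print(m)
E
```

```text
pics
0.0 [ 0.19980467 -0.59165053  0.23041092] [[0.947, 0.32, -0.001], [0.32, -0.947, 0.002], [-0.0, -0.002, -1.0]] 0.08542900363692241
scene [[544.0, 0.0, 320.2], [0.0, 544.0, 239.5], [0.0, 0.0, 1.0]] [[-0.688, -0.726, -0.01], [-0.357, 0.35, -0.866], [0.632, -0.593, -0.499]] [0.438, 0.179, 1.0]
scene spring [([453.0, 196.6], 0.8)]
scene stand []
scene base [([299.4, 258.6], 0.78), ([188.4, 357.9], 0.67), ([482.5, 226.2], 0.53)]
scene post [([154.0, 366.7], 0.66), ([284.3, 262.5], 0.48), ([301.0, 261.1], 0.17)]
scene ring [([435.2, 213.9], 0.59), ([423.5, 202.3], 0.58), ([449.7, 202.3], 0.15)]
scene grip_leg [([448.6, 194.9], 0.63), ([298.5, 260.5], 0.3)]
scene grip_ring [([428.4, 205.9], 0.44)]
scene leg_tip [([447.7, 201.6], 0.68)]
scene anchor_mid [([223.2, 325.3], 0.89), ([326.2, 236.1], 0.7)]
top [[536.7, 0.0, 322.7], [0.0, 536.7, 233.7], [0.0, 0.0, 1.0]] [[0.009, -1.0, 0.019], [-0.996, -0.011, -0.085], [0.085, -0.018, -0.996]] [0.095, 0.531, 1.505]
top spring [([462.6, 264.1], 0.77)]
top stand [([442.1, 264.6], 0.67)]
top base [([301.2, 238.8], 0.92), ([175.0, 268.1], 0.87)]
top post [([140.7, 279.4], 0.64), ([271.9, 238.5], 0.57)]
top ring [([425.5, 260.8], 0.66), ([321.8, 234.7], 0.3)]
top grip_leg [([455.7, 263.3], 0.74)]
top grip_ring [([437.8, 261.9], 0.55)]
top leg_tip [([464.5, 263.8], 0.62)]
top anchor_mid [([195.1, 275.3], 0.95), ([325.4, 235.7], 0.55)]
{'camera_matrix': array([[371.64829954,   0.        , 318.05523769],
       [  0.        , 371.64829954, 243.52745724],
       [  0.        ,   0.        ,   1.        ]]), 'T_tool_cam': array([[ 2.21909391e-04, -9.59195406e-01, -2.82743919e-01,
         7.20658955e-02],
       [ 9.99999959e-01,  1.61861553e-04,  2.35734598e-04,
         7.39417659e-04],
       [-1.80350174e-04, -2.82743959e-01,  9.59195403e-01,
        -1.43167792e-01],
       [ 0.00000000e+00,  0.00000000e+00,  0.00000000e+00,
         1.00000000e+00]])}
```

Run:
```python
import cv2,numpy as np
a=cv2.imread('pics/top0.png')[190:330,100:500]
cv2.imwrite('pics/a.png',np.vstack([cv2.resize(a,(800,280),interpolation=3),cv2.resize(cv2.imread('pics/scene0.png')[160:400,100:540],(586,320),interpolation=3)[:, :].copy() if 0 else cv2.resize(cv2.imread('pics/scene0.png')[160:400,40:640],(800,320))]))
```

```text
(no output)
```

View pics/a.png

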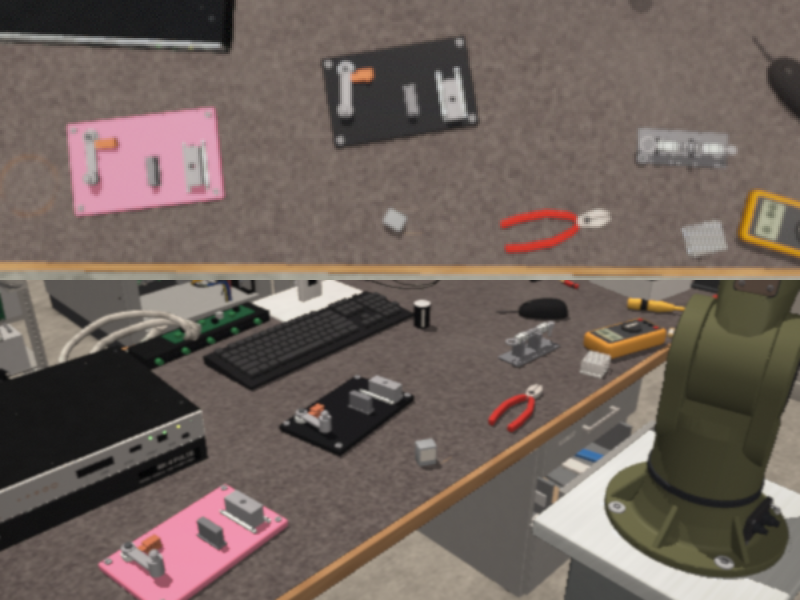

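The black base sits at top-camera pixel (300,236) and the pink look-alike at (172,270). The black one is meant, with anchor right and post left. The spring on its stand is at (445,264), leg to the right (467,265) and ring left (425,261).

```bash
cat > h.py <<'E'
from workcell import env
import cv2,numpy as np
from scipy.spatial.transform import Rotation as Rot
def ray(cam,uv,s=None):
    m=env.camera_model(cam);K=np.array(m['camera_matrix']);p=(np.array(uv,float)-K[:2,2])/K[0,0]
    if cam=='wrist':
        s=s or env.read_state();th=np.linalg.norm(p);d=np.array([*(np.sin(th)*p/max(th,1e-9)),np.cos(th)])
        T=np.array(m['T_tool_cam']);R=np.array(s['eef_rot'])
        return np.array(s['tool_pos'])+R@T[:3,3],R@T[:3,:3]@d
    R=np.array(m['R']);return -R.T@np.array(m['t']),R.T@np.array([*p,1])
def at(cam,uv,z,s=None):
    o,d=ray(cam,uv,s);return o+d*(z-o[2])/d[2]
def proj(cam,X,s=None):
    m=env.camera_model(cam);K=np.array(m['camera_matrix'])
    if cam=='wrist':
        s=s or env.read_state();T=np.array(m['T_tool_cam']);R=np.array(s['eef_rot'])
        c=T[:3,:3].T@(R.T@(np.array(X)-s['tool_pos'])-T[:3,3]);r=np.linalg.norm(c[:2]);th=np.arctan2(r,c[2])
        return K[:2,2]+K[0,0]*th*c[:2]/r
    c=np.array(m['R'])@X+np.array(m['t']);return K[:2,2]+K[0,0]*c[:2]/c[2]
def go(p,yaw_R,s=None):
    """shift/turn (in fractions) from the current measured pose to TCP p, rotation matrix"""
    s=s or env.read_state();R=np.array(s['eef_rot'])
    return np.round(R.T@(np.array(p)-s['tool_pos'])/.2,4).tolist(),np.round(Rot.from_matrix(R.T@yaw_R).as_rotvec()/np.pi,4).tolist()
def down(xdir):
    """tool pointing down, tool x along horizontal xdir"""
    x=np.array([xdir[0],xdir[1],0.]);x/=np.linalg.norm(x);z=np.array([0,0,-1.]);return np.stack([x,np.cross(z,x),z],1)
E
python3 - <<'E'
from h import *
for n,uv,z in [('leg',(464.5,263.8),.03),('gl',(455.7,263.3),.043),('gr',(437.8,261.9),.043),('ring',(425.5,260.8),.043),('stand',(442.1,264.6),0),('base',(301.2,238.8),0),('post',(271.9,238.5+4),.0455),('anchor',(325.4,235.7),.04)]:
    print(n,np.round(at('top',uv,z),3))
for n,uv,z in [('gl',(448.6,194.9),.043),('ring',(423.5,202.3),.043),('anch',(326.2,236.1),.04),('base',(299.4,258.6),0),('post',(284.3,262.5),.0455)]:
    print('scene',n,np.round(at('scene',uv,z),3))
s=env.read_state();print(np.round(s['q'],1))
E
```

```text
leg [ 0.448 -0.302  0.03 ]
gl [ 0.449 -0.273  0.043]
gr [ 0.452 -0.223  0.043]
ring [ 0.455 -0.188  0.043]
stand [ 0.446 -0.245  0.   ]
base [0.516 0.162 0.   ]
post [0.501 0.242 0.046]
anchor [0.523 0.093 0.04 ]
scene gl [ 0.446 -0.285  0.043]
scene ring [ 0.465 -0.202  0.043]
scene anch [0.517 0.093 0.04 ]
scene base [0.536 0.161 0.   ]
scene post [0.491 0.241 0.045]
[ 77.4  29.1 -13.6  86.    7.2  65.8  -8.9]
```

Run:
```python
from h import *
print(np.round(at('top',(452,309),.026),3))
print(go([.325,-.43,.22],down([.9,-.45])), go([.449,-.29,.17],down([-.08,-1])))
```

```text
[ 0.32  -0.266  0.026]
([0.8515, -0.568, 0.0566], [-0.0, -0.0, 0.2513]) ([1.6629, -1.0328, 0.3066], [-0.0, -0.0, 0.6291])
```

Emit:
apply_moves([
  [0.4,[0.85,-0.57,0.05],[0,0,0.32]],
  [0.4,[0.85,-0.57,0.05],[0,0,0.32]],
  [0.4,[0.85,-0.57,0.05],[0,0,0.32]],
  [0.4,[0.85,-0.57,0.05],[0,0,0.32]],
  [0.4,[0.85,-0.57,0.05],[0,0,0.32]],
  [0.4,[0.85,-0.57,0.05],[0,0,0.32]],
  [0.4,[0.85,-0.57,0.05],[0,0,0.32]],
  [0.4,[0.85,-0.57,0.05],[0,0,0.32]],
])

```text
time: 1.67
tool_pos: [0.3254, -0.4289, 0.2215]
eef_rot: [[0.779, -0.627, 0.0], [-0.627, -0.779, -0.0], [0.0, 0.0, -1.0]]
force: [1.2, -0.3, 0.5]
finger_gap: 0.0513
gripper_force: 0.0
```

Run:
```python
from h import *
print(go([.449,-.29,.17],down([-.08,-1])),np.round(env.read_state()['q'],1),env.read_state()['finger_gap'])
```

```text
([0.0459, -0.9287, 0.2577], [-0.0001, -0.0001, 0.3098]) [ 51.3  21.6  -1.6 100.1   0.7  58.3 -79.3] 0.05131097716716066
```

Run:
```python
from h import *
print(go([.449,-.29,.17],down([.08,1])))
```

```text
([0.0459, -0.9287, 0.2577], [0.0002, -0.0001, -0.6902])
```

Emit:
apply_moves([
  [0.4,[0.05,-0.93,0.26],[0,0,-0.69]],
  [0.4,[0.05,-0.93,0.26],[0,0,-0.69]],
  [0.4,[0.05,-0.93,0.26],[0,0,-0.69]],
  [0.4,[0.05,-0.93,0.26],[0,0,-0.69]],
  [0.4,[0.05,-0.93,0.26],[0,0,-0.69]],
  [0.4,[0.05,-0.93,0.26],[0,0,-0.69]],
  [0.4,[0.05,-0.93,0.26],[0,0,-0.69]],
  [0.4,[0.05,-0.93,0.26],[0,0,-0.69]],
])

```text
time: 2.33
tool_pos: [0.449, -0.2898, 0.1692]
eef_rot: [[0.945, 0.328, -0.0], [0.328, -0.945, 0.0], [-0.0, -0.0, -1.0]]
force: [0.2, -1.1, -0.2]
finger_gap: 0.0509
gripper_force: 0.0
```

Emit:
apply_moves([
  [0.4,[0,0,0],[0,0,-0.37]],
  [0.4,[0,0,0],[0,0,-0.37]],
  [0.4,[0,0,0],[0,0,-0.37]],
  [0.4,[0,0,0],[0,0,-0.37]],
  [0.4,[0,0,0],[0,0,-0.37]],
  [0.4,[0,0,0],[0,0,-0.37]],
  [0.4,[0,0,0],[0,0,-0.37]],
  [0.4,[0,0,0],[0,0,-0.37]],
])

```text
time: 3.0
tool_pos: [0.4485, -0.2907, 0.1694]
eef_rot: [[0.236, 0.972, 0.0], [0.972, -0.236, -0.0], [-0.0, 0.0, -1.0]]
force: [0.0, -0.0, -0.5]
finger_gap: 0.0513
gripper_force: 0.0
```

Run:
```python
from h import *
s=env.read_state();print(s['time'],s['tool_pos'],np.round(s['eef_rot'],3).tolist(),np.round(s['q'],1))
im=env.camera('wrist');cv2.imwrite('pics/w1.png',im)
for n,z in [('spring',.043),('leg_tip',.016),('grip_leg',.043),('grip_ring',.043),('ring',.043)]:
    for d in env.spot_point('wrist',n)[:2]: print(n,np.round(d['point'],1),round(d['score'],2),np.round(at('wrist',d['point'],z,s),4))
```

```text
3.0 [ 0.44848214 -0.29070888  0.16941905] [[0.236, 0.972, 0.0], [0.972, -0.236, -0.0], [-0.0, 0.0, -1.0]] [ 53.3  27.  -34.  104.7  18.4  53.8  -2.5]
spring [315.8 250.6] 0.83 [ 0.4442 -0.3038  0.043 ]
leg_tip [317.1 238. ] 0.9 [ 0.4457 -0.3017  0.016 ]
grip_leg [309.3 209.4] 0.96 [ 0.4471 -0.2717  0.043 ]
grip_ring [291.5 128.9] 0.67 [ 0.4489 -0.2112  0.043 ]
ring [289.1  94.6] 0.79 [ 0.4532 -0.1865  0.043 ]
```

View pics/w1.png

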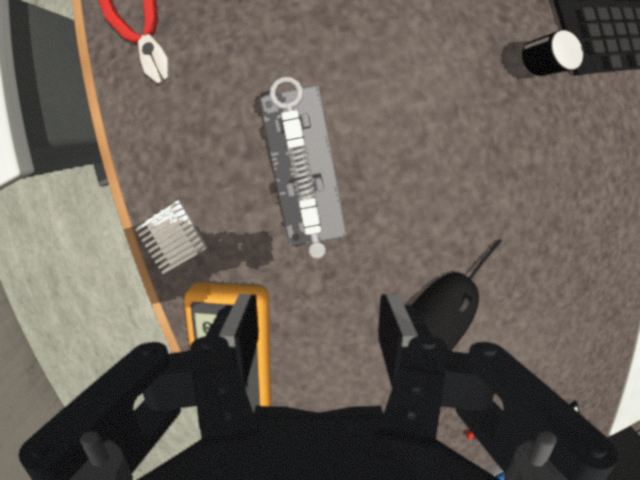

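Leg at (317,250), grip block (309,212), ring (287,92). The ring-leg distance comes out at 117.6 mm, which matches the 118 mm given.

Run:
```python
from h import *
print(go([.4465,-.275,.085],down([.0765,.997])))
```

```text
([0.0732, -0.0284, 0.4216], [0.0, 0.0, -0.0545])
```

Emit:
apply_moves([
  [0.45,[0.073,-0.028,0.42],[0,0,-0.0545]],
  [0.45,[0.073,-0.028,0.42],[0,0,-0.0545]],
  [0.45,[0.073,-0.028,0.42],[0,0,-0.0545]],
  [0.45,[0.073,-0.028,0.42],[0,0,-0.0545]],
  [0.45,[0.073,-0.028,0.42],[0,0,-0.0545]],
])

```text
time: 3.72
tool_pos: [0.4474, -0.2755, 0.0866]
eef_rot: [[0.076, 0.997, 0.001], [0.997, -0.076, -0.001], [-0.001, 0.001, -1.0]]
force: [0.5, -0.1, 0.3]
finger_gap: 0.0467
gripper_force: 0.0
```

Run:
```python
from h import *
s=env.read_state()
im=env.camera('wrist');cv2.imwrite('pics/w2.png',im)
P={}
for n,z in [('spring',.043),('leg_tip',.016),('grip_leg',.043),('grip_ring',.043),('ring',.043)]:
    for d in env.spot_point('wrist',n)[:1]: P[n]=at('wrist',d['point'],z,s);print(n,np.round(d['point'],1),round(d['score'],2),np.round(P[n],4))
for p in ([.4465,-.2755,.027],):print(go(p,down([.0765,.997])))
```

```text
leg_tip [318.5 297.1] 0.87 [ 0.4462 -0.3025  0.016 ]
grip_leg [314.8 269.7] 0.76 [ 0.4463 -0.2738  0.043 ]
grip_ring [311.5 151.6] 0.58 [ 0.4495 -0.2115  0.043 ]
ring [312.6  94.3] 0.66 [ 0.4522 -0.1828  0.043 ]
([0.001, -0.0037, 0.2977], [0.0006, 0.0004, 0.0008])
```

View pics/w2.png

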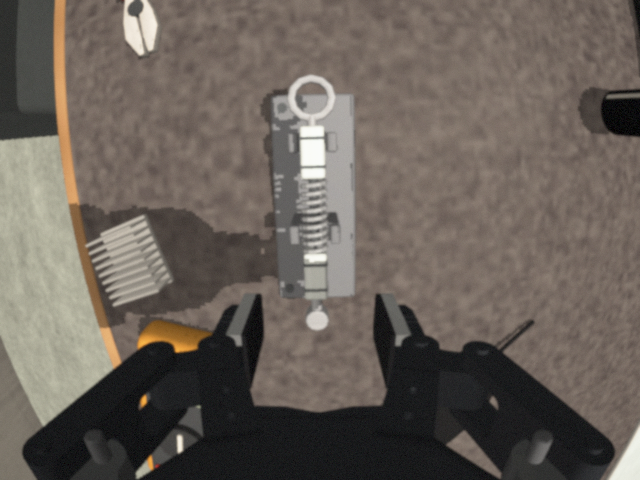

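Collar at (317,320), leg block centre about (316,277), ring (312,98). The fingers straddle the axis.

Run:
```python
from h import *
s=env.read_state()
a=at('wrist',(317,320),.05,s);b=at('wrist',(315.8,277),.05,s);c=at('wrist',(312,98),.045,s)
print(a,b,c,np.linalg.norm((c-a)[:2]),np.linalg.norm((b-a)[:2]))
u=(c-a)[:2];u/=np.linalg.norm(u);p=c[:2]-91*u/1000;p=(p+a[:2]+.027*u+b[:2])/3;print(u,p)
print(go([*p,.027],down(u)))
```

```text
[ 0.44517866 -0.3008122   0.05      ] [ 0.44645802 -0.27548995  0.05      ] [ 0.45139223 -0.18506691  0.045     ] 0.11591195132279457 0.025354545518362404
[0.05360595 0.99856217] [ 0.44653271 -0.27509235]
([0.003, -0.0037, 0.2977], [0.0006, 0.0004, -0.0066])
```

Emit:
apply_moves([
  [0.45,[0.003,-0.004,0.15],[0,0,-0.006]],
  [0.45,[0.003,-0.004,0.26],[0,0,-0.006]],
  [0.45,[0.003,-0.004,0.29],[0,0,-0.006]],
  [0.45,[0.003,-0.004,0.296],[0,0,-0.006]],
  [0.7,[0.003,-0.004,0.296],[0,0,-0.006]],
  [1,[0.003,-0.004,0.296],[0,0,-0.006]],
  [1,[0.003,-0.004,0.296],[0,0,-0.006]],
  [1,[0.003,-0.004,0.296],[0,0,-0.006]],
])

```text
time: 4.68
tool_pos: [0.4465, -0.2747, 0.0273]
eef_rot: [[0.054, 0.999, 0.002], [0.999, -0.054, -0.001], [-0.001, 0.002, -1.0]]
force: [-0.8, 0.6, 4.8]
finger_gap: 0.0107
gripper_force: 60.2
```

Emit:
apply_moves([
  [1,[0,0,0],[0,0,0]],
  [1,[0,0,0],[0,0,0]],
  [1,[0,0,-0.02],[0,0,0]],
  [1,[0,0,-0.05],[0,0,0]],
  [1,[0,0,-0.2],[0,0,0]],
  [1,[0,0,-0.4],[0,0,0]],
  [1,[0,0,-0.4],[0,0,0]],
])

```text
time: 5.27
tool_pos: [0.4489, -0.2751, 0.1122]
eef_rot: [[0.054, 0.999, 0.008], [0.999, -0.054, -0.004], [-0.004, 0.008, -1.0]]
force: [2.1, 0.5, -0.2]
finger_gap: 0.0107
gripper_force: 59.5
```

Emit:
apply_moves([
  [1,[0.9,0.15,-0.15],[0,0,0]],
  [1,[0.9,0.15,-0.15],[0,0,0]],
  [1,[0.9,0.15,-0.15],[0,0,0]],
  [1,[0.9,0.15,-0.15],[0,0,0]],
  [1,[0.9,0.15,-0.15],[0,0,0]],
  [1,[0.9,0.15,-0.15],[0,0,0]],
])

```text
time: 5.77
tool_pos: [0.4872, -0.0904, 0.1379]
eef_rot: [[0.046, 0.999, 0.004], [0.999, -0.046, 0.002], [0.002, 0.004, -1.0]]
force: [-0.3, -0.2, -1.4]
finger_gap: 0.0108
gripper_force: 59.5
```

Emit:
apply_moves([
  [1,[0.7,0.15,0],[0,0,0]],
  [1,[0.7,0.15,0],[0,0,0]],
  [1,[0.7,0.15,0],[0,0,0]],
  [1,[0.7,0.15,0],[0,0,0]],
  [1,[0.7,0.15,0],[0,0,0]],
  [1,[0.7,0.15,0],[0,0,0]],
  [1,[0.7,0.15,0],[0,0,0]],
])

```text
time: 6.35
tool_pos: [0.5226, 0.0402, 0.1359]
eef_rot: [[0.055, 0.998, -0.001], [0.998, -0.055, -0.001], [-0.001, -0.001, -1.0]]
force: [-0.5, -0.1, -0.8]
finger_gap: 0.0108
gripper_force: 59.5
```

Run:
```python
from h import *
s=env.read_state();print(s['time'],s['tool_pos'],np.round(s['eef_rot'],3).tolist(),np.round(s['q'],1))
im=env.camera('wrist');cv2.imwrite('pics/w3.png',im);np.save('s3.npy',s,allow_pickle=True)
for n,z in [('base',0),('anchor_mid',.04),('post',.0455),('spring',.13),('ring',.13)]:
    for d in env.spot_point('wrist',n)[:2]: print(n,np.round(d['point'],1),round(d['score'],2),np.round(at('wrist',d['point'],z,s),4))
```

```text
6.35 [0.52262805 0.0402275  0.13590855] [[0.055, 0.998, -0.001], [0.998, -0.055, -0.001], [-0.001, -0.001, -1.0]] [ 16.7  29.  -35.5 108.5  21.8  49.4 -33. ]
base [311.5  66.9] 0.82 [0.525  0.1646 0.    ]
anchor_mid [309.6 166.1] 0.9 [0.5205 0.0928 0.04  ]
post [315.4 382.9] 0.64 [ 0.5148 -0.0705  0.0455]
post [309.7  69.7] 0.41 [0.5242 0.1542 0.0455]
spring [317.4 382.5] 0.91 [ 0.5202 -0.0044  0.13  ]
ring [92.4 93.9] 0.19 [0.4277 0.1427 0.13  ]
```

View pics/w3.png

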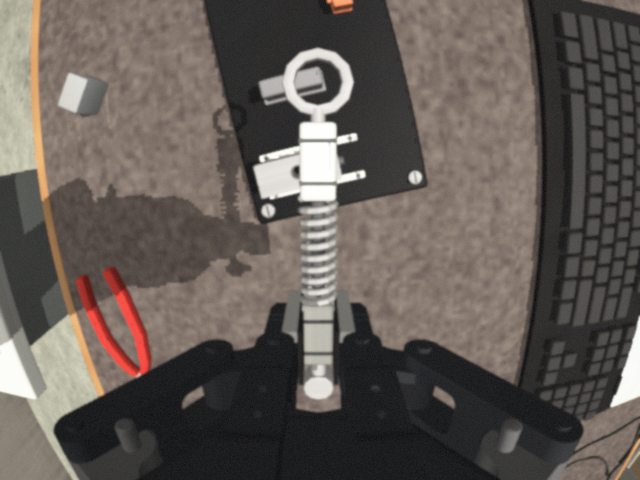

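The spring blocks the view. The hole is partly visible near (297,170), so I'll sidestep.

Emit:
apply_moves([
  [1,[0.15,0.35,-0.25],[0,0,0]],
  [1,[0.15,0.35,-0.25],[0,0,0]],
  [1,[0.15,0.35,-0.25],[0,0,0]],
  [1,[0.15,0.35,-0.25],[0,0,0]],
  [1,[0.15,0.35,-0.25],[0,0,0]],
])

```text
time: 7.07
tool_pos: [0.5943, 0.0678, 0.1857]
eef_rot: [[0.054, 0.999, -0.0], [0.999, -0.054, -0.0], [-0.0, -0.0, -1.0]]
force: [0.2, -1.4, -1.4]
finger_gap: 0.0107
gripper_force: 59.5
```

Run:
```python
from h import *
import pickle
s=env.read_state();print(s['time'],s['tool_pos'],np.round(s['eef_rot'],3).tolist(),np.round(s['q'],1))
im=env.camera('wrist');cv2.imwrite('pics/w4.png',im);pickle.dump(s,open('s4.pkl','wb'))
for n,z in [('base',0),('anchor_mid',.04),('post',.0455)]:
    for d in env.spot_point('wrist',n)[:2]: print(n,np.round(d['point'],1),round(d['score'],2),np.round(at('wrist',d['point'],z,s),4))
cv2.imwrite('pics/w4c.png',cv2.resize(im[0:260,80:380],(690,598),interpolation=3))
```

```text
7.0667 [0.59429866 0.06777896 0.18574285] [[0.054, 0.999, -0.0], [0.999, -0.054, -0.0], [-0.0, -0.0, -1.0]] [ 13.3  31.8 -35.9  93.8  20.7  61.2 -31.8]
base [179.7  25.4] 0.71 [0.478 0.257 0.   ]
base [233.7 116.2] 0.62 [0.5253 0.1632 0.    ]
post [179.2  25.3] 0.93 [0.4943 0.2409 0.0455]
```

View pics/w4c.png

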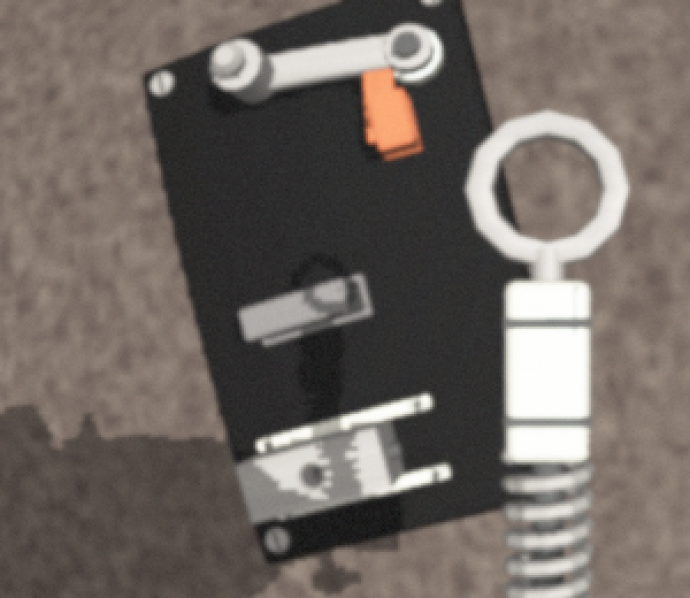

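Hole at crop (313,474), i.e. pixel (216,206). Post head at crop (231,60), i.e. pixel (180,26). The lever and jaw (orange) are visible, with the lever tilted away from home.

Run:
```python
from h import *
import pickle
s=pickle.load(open('s4.pkl','rb'))
W=lambda c,z:at('wrist',(80+c[0]/2.3,c[1]/2.3),z,s)
pts=dict(hole=((313,474),.04),post=((229,58),.0535),pivot=((410,42),.045),bl=((237,462),.04),al=((257,523),.04),br=((385,420),.04),ar=((400,482),.04),rest_l=((238,310),.04),rest_r=((360,278),.04),s1=((162,83),.013),s2=((277,541),.013),ring=((547,187),.1857-.02),)
P={k:W(*v) for k,v in pts.items()}
for k,v in P.items(): print(k,np.round(v,4))
d=(P['s1']-P['s2'])[:2];bx=d/np.linalg.norm(d);print('bx',bx,np.linalg.norm(d),np.degrees(np.arctan2(bx[1],bx[0])))
by=np.array([-bx[1],bx[0]])
f=lambda v:(v-P['hole'])[:2]@np.stack([bx,by],1)
for k in P:print(k,np.round(f(P[k])*1000,1))
```

```text
hole [0.5132 0.0898 0.04  ]
post [0.4975 0.238  0.0535]
pivot [0.5582 0.2366 0.045 ]
bl [0.485  0.0964 0.04  ]
al [0.4897 0.0735 0.04  ]
br [0.541  0.1069 0.04  ]
ar [0.5443 0.0848 0.04  ]
rest_l [0.4914 0.1502 0.04  ]
rest_r [0.5362 0.1563 0.04  ]
s1 [0.4538 0.2479 0.013 ]
s2 [0.487  0.0595 0.013 ]
ring [0.5998 0.1635 0.1657]
bx [-0.17344406  0.98484372] 0.19130350617820963 99.98812480436885
hole [0. 0.]
post [148.6 -10.2]
pivot [136.8 -69.8]
bl [11.3 26.7]
al [-12.  26.]
br [ 12.  -30.3]
ar [-10.3 -29.7]
rest_l [63.3 11.1]
rest_r [ 61.5 -34.1]
s1 [166.   31.1]
s2 [-25.3  31.1]
ring [ 57.6 -98. ]
```

Run:
```python
from h import *
import pickle
s=np.load('s3.npy',allow_pickle=True).item();R=np.array(s['eef_rot'])
im=cv2.imread('pics/w3.png')
g=cv2.cvtColor(im,cv2.COLOR_BGR2GRAY)[365:410,295:345]
m=(g>170).astype(np.uint8);n,l,st,ce=cv2.connectedComponentsWithStats(m);i=1+st[1:,4].argmax();c=ce[i]+[295,365];print(st[i],c)
T=lambda uv,dz:R.T@(at('wrist',uv,s['tool_pos'][2]+dz,s)-s['tool_pos'])
print('collar',T(c,.0227),T((317,387),.0227)); print('ring',T((318,80),.0157)); print('blk', T((318,125),.0227),T((318,198),.0227))
```

```text
[  9   0  29  35 633] [318.3507109  384.66034755]
collar [-0.02349996  0.0005116  -0.02266863] [-2.47365246e-02 -3.39640419e-05 -2.26665157e-02]
ring [ 0.09097717  0.00035244 -0.01582346]
blk [ 0.07518453  0.00035306 -0.02280209] [ 0.05135438  0.00035786 -0.02276983]
```

```bash
cat >> h.py <<'E'
U=np.array([-.105,.9945]);HOLE=np.array([.5132,.0898])
E
python3 - <<'E'
from h import *
p=HOLE+.0263*U;print(p,go([*p,.10],down(U)))
E
```

```text
[0.5104385  0.11595535] ([0.221, -0.4266, 0.4274], [-0.0006, 0.0003, -0.0509])
```

Emit:
apply_moves([
  [1,[0.22,-0.427,0.2],[0,0,-0.051]],
  [1,[0.22,-0.427,0.42],[0,0,-0.051]],
  [1,[0.22,-0.427,0.42],[0,0,-0.051]],
  [1,[0.22,-0.427,0.42],[0,0,-0.051]],
  [1,[0.22,-0.427,0.42],[0,0,-0.051]],
])

```text
time: 7.68
tool_pos: [0.5083, 0.1166, 0.1004]
eef_rot: [[-0.109, 0.994, -0.005], [0.994, 0.109, -0.002], [-0.001, -0.005, -1.0]]
force: [0.2, 0.5, -1.0]
finger_gap: 0.0107
gripper_force: 59.4
```

Run:
```python
from h import *
p=HOLE+.0263*U;s=env.read_state();print(go([*p,.0605],down(U)),s['tool_pos'],s['force'])
```

```text
([-0.0042, 0.0115, 0.1993], [-0.0017, 0.0003, 0.0012]) [0.50826582 0.1165976  0.10036728] [ 0.22177821  0.49552421 -1.01312715]
```

Emit:
apply_moves([
  [1,[0,0,0.1],[0,0,0]],
  [1,[0,0,0.2],[0,0,0]],
  [1,[0,0,0.2],[0,0,0]],
  [1,[0,0,0.2],[0,0,0]],
])

```text
time: 8.02
tool_pos: [0.5123, 0.1159, 0.0624]
eef_rot: [[-0.105, 0.995, -0.0], [0.995, 0.105, -0.0], [-0.0, -0.0, -1.0]]
force: [0.1, -0.5, -0.8]
finger_gap: 0.011
gripper_force: 59.4
```

Run:
```python
from h import *
p=HOLE+.0263*U;s=env.read_state();print(go([*p,.0525],down(U)),s['tool_pos'],s['force'])
im=env.camera('wrist');cv2.imwrite('pics/w5.png',im);cv2.imwrite('pics/w5c.png',cv2.resize(im[0:440,200:440],(320*1,587)))
print([ (n,[(np.round(d['point'],1),d['score']) for d in env.spot_point('wrist',n)[:1]]) for n in ['post','ring']])
```

```text
([0.001, -0.0095, 0.0495], [-0.0001, 0.0001, -0.0001]) [0.51234933 0.11594963 0.06239525] [ 0.06717241 -0.54009086 -0.83721045]
[('post', [(array([309.3,  15.8]), 0.75)]), ('ring', [])]
```

View pics/w5c.png

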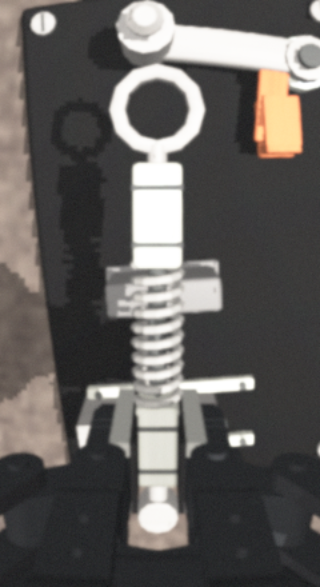

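Emit:
apply_moves([
  [1,[0.001,-0.0095,0.02],[0,0,0]],
  [1,[0.001,-0.0095,0.035],[0,0,0]],
  [1,[0.001,-0.0095,0.045],[0,0,0]],
  [1,[0.001,-0.0095,0.052],[0,0,0]],
  [1,[0.001,-0.0095,0.058],[0,0,0]],
  [1,[0.001,-0.0095,0.064],[0,0,0]],
  [1,[0.001,-0.0095,0.064],[0,0,0]],
])

```text
time: 8.75
tool_pos: [0.5097, 0.1166, 0.0491]
eef_rot: [[-0.106, 0.994, -0.0], [0.994, 0.106, -0.0], [-0.0, -0.0, -1.0]]
force: [0.3, -0.4, -1.3]
finger_gap: 0.0109
gripper_force: 59.4
```

Emit:
apply_moves([
  [1,[0,0,0.005],[0,0,0]],
  [1,[0,0,0.01],[0,0,0]],
  [1,[0,0,0.015],[0,0,0]],
  [1,[0,0,0.015],[0,0,0]],
])

```text
time: 9.08
tool_pos: [0.5097, 0.1166, 0.0461]
eef_rot: [[-0.106, 0.994, -0.0], [0.994, 0.106, -0.0], [0.0, -0.0, -1.0]]
force: [0.8, -0.8, 0.6]
finger_gap: 0.0105
gripper_force: 59.4
```

Emit:
apply_moves([
  [1,[0,0,0.01],[0,0,0]],
  [1,[0,0,0.02],[0,0,0]],
  [1,[0,0,0.02],[0,0,0]],
])

```text
time: 9.33
tool_pos: [0.5095, 0.1165, 0.0419]
eef_rot: [[-0.106, 0.994, -0.001], [0.994, 0.106, -0.0], [-0.0, -0.001, -1.0]]
force: [0.5, 0.8, -0.8]
finger_gap: 0.0107
gripper_force: 59.4
```

Emit:
apply_moves([
  [1,[0,0,0.01],[0,0,0]],
  [1,[0,0,0.02],[0,0,0]],
  [1,[0,0,0.03],[0,0,0]],
  [1,[0,0,0.038],[0,0,0]],
  [1,[0,0,0.038],[0,0,0]],
])

```text
time: 9.75
tool_pos: [0.5095, 0.1166, 0.0343]
eef_rot: [[-0.106, 0.994, -0.001], [0.994, 0.106, -0.0], [-0.0, -0.001, -1.0]]
force: [0.6, 0.8, -1.0]
finger_gap: 0.0111
gripper_force: 59.4
```

Emit:
apply_moves([
  [1,[0,0,0.004],[0,0,0]],
  [1,[0,0,0.008],[0,0,0]],
  [1,[0,0,0.011],[0,0,0]],
  [1,[0,0,0.013],[0,0,0]],
  [1,[0,0,0.013],[0,0,0]],
])

```text
time: 10.17
tool_pos: [0.5097, 0.1166, 0.032]
eef_rot: [[-0.106, 0.994, -0.0], [0.994, 0.106, 0.0], [0.0, -0.0, -1.0]]
force: [0.4, -0.8, -0.3]
finger_gap: 0.0106
gripper_force: 59.4
```

Emit:
apply_moves([
  [0.7,[0,0,0],[0,0,0]],
  [0.7,[0,0,0],[0,0,0]],
  [0.65,[0,0,-0.02],[0,0,0]],
  [0.6,[0,0,-0.15],[0,0,0]],
  [0.6,[0.1,0,-0.3],[0,0,0]],
  [0.6,[0.1,0,-0.3],[0,0,0]],
  [0.6,[0.1,0,-0.3],[0,0,0]],
  [0.6,[0.1,0,-0.3],[0,0,0]],
])

```text
time: 10.83
tool_pos: [0.5076, 0.1361, 0.0922]
eef_rot: [[-0.106, 0.994, 0.001], [0.994, 0.106, -0.0], [-0.001, 0.0, -1.0]]
force: [-0.1, -1.2, -0.6]
finger_gap: 0.0343
gripper_force: 0.0
```

Run:
```python
from h import *
import pickle
s=env.read_state();print(s['time'],s['tool_pos'],s['finger_gap'])
im=env.camera('wrist');cv2.imwrite('pics/w6.png',im);pickle.dump(s,open('s6.pkl','wb'))
for n,z in [('post',.0535),('ring',.047),('grip_ring',.047),('grip_leg',.047)]:
    for d in env.spot_point('wrist',n)[:1]: print(n,np.round(d['point'],1),round(d['score'],2),np.round(at('wrist',d['point'],z,s),4))
cv2.imwrite('pics/w6c.png',cv2.resize(im[0:340,190:450],(458,600),interpolation=3))
```

```text
10.8333 [0.50761731 0.13614478 0.09221366] 0.03425283815466435
post [314.   70.8] 0.74 [0.495  0.2393 0.0535]
ring [321.1 137.2] 0.66 [0.5019 0.207  0.047 ]
grip_ring [316.5 187.5] 0.6 [0.5023 0.1813 0.047 ]
grip_leg [319.5 301.1] 0.68 [0.5106 0.1185 0.047 ]
```

View pics/w6c.png

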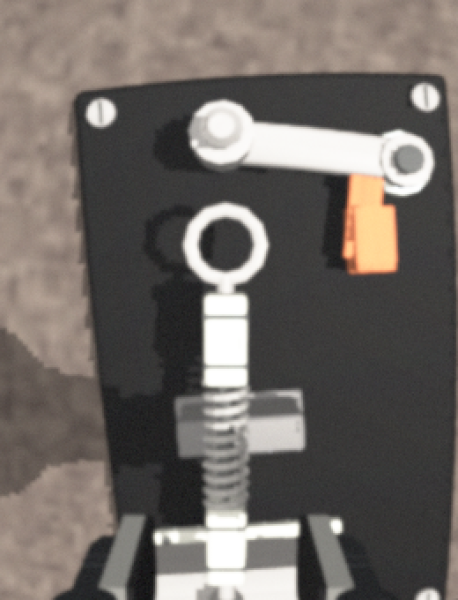

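The spring lies on the rest with its leg in the block. Ring centre is at pixel (318,138), post head (316,72), ring block (318,183).

Run:
```python
from h import *
import pickle
s=pickle.load(open('s6.pkl','rb'))
W=lambda c,z:at('wrist',(190+c[0]/1.7615,c[1]/1.7615),z,s)
r=W((226,244),.048);ph=W((222,127),.0535);sh=W((221,134.5),.0425);b0=W((226,294),.054);b1=W((226,385),.054)
print(r,ph,sh,b0,b1)
p=(ph+sh)[:2]/2
print('ring-post',p-r[:2],np.linalg.norm(p-r[:2]))
B=np.array([-.1734,.9848]);
hole=r[:2]-.118*U;print('hole',hole,'post dist',np.linalg.norm(p-hole), 'dir',(p-hole)/np.linalg.norm(p-hole))
g=(r[:2]-.027*U+(b0+b1)[:2]/2)/2;print('grip',g)
d=(p-hole)/np.linalg.norm(p-hole)
print(go([*g,.10],down(U)),go([*g,.034],down(U)))
```

```text
[0.50059641 0.20621273 0.048     ] [0.49601881 0.23875942 0.0535    ] [0.49572103 0.23838143 0.0425    ] [0.50205754 0.19243816 0.054     ] [0.50480227 0.16674808 0.054     ]
ring-post [-0.00472649  0.0323577 ] 0.032701073179238725
hole [0.51298641 0.08886173] post dist 0.15068399997370768 dir [-0.11359195  0.99352749]
grip [0.50343066 0.17947717]
([0.2186, 0.0039, -0.0433], [-0.0005, 0.0001, 0.0001]) ([0.2187, 0.0044, 0.2867], [-0.0005, 0.0001, 0.0001])
```

Emit:
apply_moves([
  [0.65,[0.22,0.003,-0.03],[0,0,0]],
  [0.65,[0.219,0.003,-0.03],[0,0,0]],
  [0.65,[0.219,0.003,0.15],[0,0,0]],
  [0.65,[0.219,0.003,0.27],[0,0,0]],
  [0.65,[0.219,0.003,0.295],[0,0,0]],
  [0.65,[0.219,0.003,0.3],[0,0,0]],
  [0.65,[0.219,0.003,0.3],[0,0,0]],
])

```text
time: 11.67
tool_pos: [0.5036, 0.1803, 0.0323]
eef_rot: [[-0.106, 0.994, -0.001], [0.994, 0.106, 0.0], [0.0, -0.001, -1.0]]
force: [0.1, -0.0, -0.2]
finger_gap: 0.0298
gripper_force: 0.0
```

Run:
```python
from h import *
g=[.50343,.17948];s=env.read_state();print(s['tool_pos'],s['finger_gap'],s['force'],go([*g,.032],down(U)))
```

```text
[0.50362019 0.18026915 0.03226896] 0.02983140245633798 [ 0.12517188 -0.04345127 -0.22181761] ([-0.0038, -0.0014, 0.0013], [-0.0002, -0.0001, 0.0003])
```

Emit:
apply_moves([
  [0.8,[0,0,0],[0,0,0]],
  [1,[0,0,0],[0,0,0]],
  [1,[0,0,0],[0,0,0]],
  [1,[0,0,0],[0,0,0]],
  [1,[0,0,0],[0,0,0]],
])

```text
time: 12.08
tool_pos: [0.5044, 0.1805, 0.0331]
eef_rot: [[-0.106, 0.994, 0.002], [0.994, 0.106, 0.001], [0.001, 0.002, -1.0]]
force: [0.5, 0.5, 6.2]
finger_gap: 0.011
gripper_force: 60.3
```

Emit:
apply_moves([
  [1,[0,0,-0.01],[0,0.005,0]],
  [1,[0,0,-0.02],[0,0.01,0]],
  [1,[0,0,-0.03],[0,0.014,0]],
  [1,[0,0,-0.04],[0,0.018,0]],
  [1,[0,0,-0.052],[0,0.023,0]],
  [1,[0,0,-0.052],[0,0.023,0]],
])

```text
time: 12.58
tool_pos: [0.5037, 0.1795, 0.0427]
eef_rot: [[-0.104, 0.995, -0.008], [0.992, 0.104, 0.073], [0.074, -0.0, -0.997]]
force: [-0.5, 0.2, -1.2]
finger_gap: 0.0104
gripper_force: 59.2
```

Emit:
apply_moves([
  [1,[0.02,0,0],[0,0,0]],
  [1,[0.04,0,0],[0,0,0]],
  [1,[0.06,0,0],[0,0,0]],
  [1,[0.08,-0.001,0],[0,0,0]],
  [1,[0.1,-0.001,0],[0,0,0]],
  [1,[0.12,-0.001,0],[0,0,0]],
  [1,[0.12,-0.001,0],[0,0,0]],
])

```text
time: 13.17
tool_pos: [0.5006, 0.2025, 0.0437]
eef_rot: [[-0.106, 0.994, -0.009], [0.992, 0.106, 0.068], [0.069, -0.001, -0.998]]
force: [1.9, -7.4, -3.0]
finger_gap: 0.0108
gripper_force: 59.0
```

Run:
```python
from h import *
import pickle
s=env.read_state();print(s['time'],s['tool_pos'],s['force'],s['finger_gap'])
im=env.camera('wrist');cv2.imwrite('pics/w7.png',im);pickle.dump(s,open('s7.pkl','wb'))
for n,z in [('post',.0535),('ring',.062),('spring',.047)]:
    for d in env.spot_point('wrist',n)[:1]: print(n,np.round(d['point'],1),round(d['score'],2),np.round(at('wrist',d['point'],z,s),4))
cv2.imwrite('pics/w7c.png',cv2.resize(im[60:310,190:450],(624,600),interpolation=3))
```

```text
13.1667 [0.50059742 0.20254476 0.04366729] [ 1.85839751 -7.43620303 -2.99331932] 0.010816748452777256
post [312.3 223.7] 0.59 [0.4947 0.2405 0.0535]
```

View pics/w7c.png

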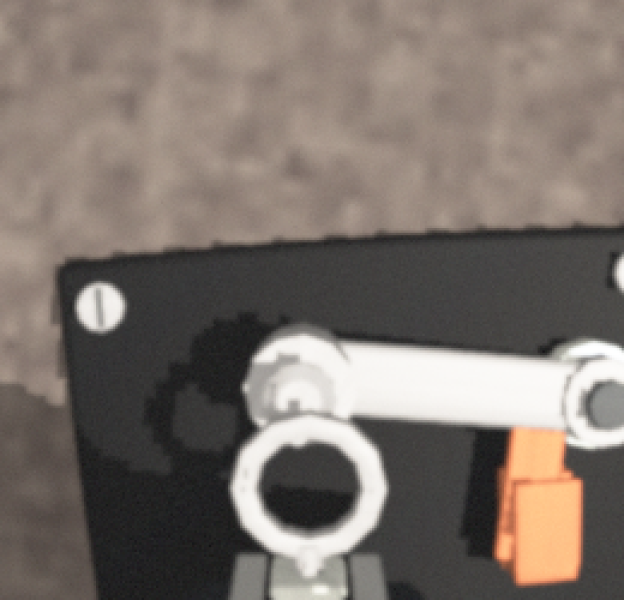

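Ring centre at pixel (319,263), post head about (316,222). The ring is still short of the post and slightly to its right.

Run:
```python
from h import *
import pickle
s=pickle.load(open('s7.pkl','rb'));R=np.array(s['eef_rot'])
W=lambda c,z:at('wrist',(190+c[0]/2.4,60+c[1]/2.4),z,s)
r=W((309,487),.0615);ph=W((301,387),.0535);sh=W((300,387),.0425)
print(r,ph,sh,R.T@(r-s['tool_pos']))
pp=np.array([.4959,.2386])
for p in (ph[:2],(ph+sh)[:2]/2,pp): print(p,R.T@np.array([*(p-r[:2]),0])*1000)
```

```text
[0.49846155 0.22775939 0.0615    ] [0.49573233 0.24154676 0.0535    ] [0.49566408 0.23976998 0.0425    ] [ 0.02646315  0.00052522 -0.01605524]
[0.49573233 0.24154676] [13.9658646  -1.25248743  0.96231914]
[0.4956982  0.24065837] [13.08815938 -1.38058134  0.90211388]
[0.4959 0.2386] [11.0248685  -1.39809364  0.76021012]
```

Emit:
apply_moves([
  [1,[0.02,-0.006,0],[0,0,0]],
  [1,[0.04,-0.007,0],[0,0,0]],
  [1,[0.055,-0.007,0],[0,0,0]],
  [1,[0.064,-0.007,0],[0,0,0]],
  [1,[0.064,-0.007,0],[0,0,0]],
  [1,[0.064,-0.007,0],[0,0,0]],
])

```text
time: 13.87
tool_pos: [0.4987, 0.2129, 0.0443]
eef_rot: [[-0.104, 0.995, -0.008], [0.992, 0.105, 0.066], [0.066, -0.001, -0.998]]
force: [4.4, -11.9, -4.5]
finger_gap: 0.0112
gripper_force: 59.0
```

Run:
```python
from h import *
import pickle
s=env.read_state();print(s['time'],s['tool_pos'],s['force'],np.round(s['eef_rot'],3).tolist())
im=env.camera('wrist');cv2.imwrite('pics/w8.png',im);pickle.dump(s,open('s8.pkl','wb'))
cv2.imwrite('pics/w8c.png',cv2.resize(im[190:310,240:400],(800,600),interpolation=3))
```

```text
13.8667 [0.49865838 0.21289144 0.04427084] [  4.41256534 -11.92222554  -4.48929843] [[-0.104, 0.995, -0.008], [0.992, 0.105, 0.066], [0.066, -0.001, -0.998]]
```

View pics/w8c.png

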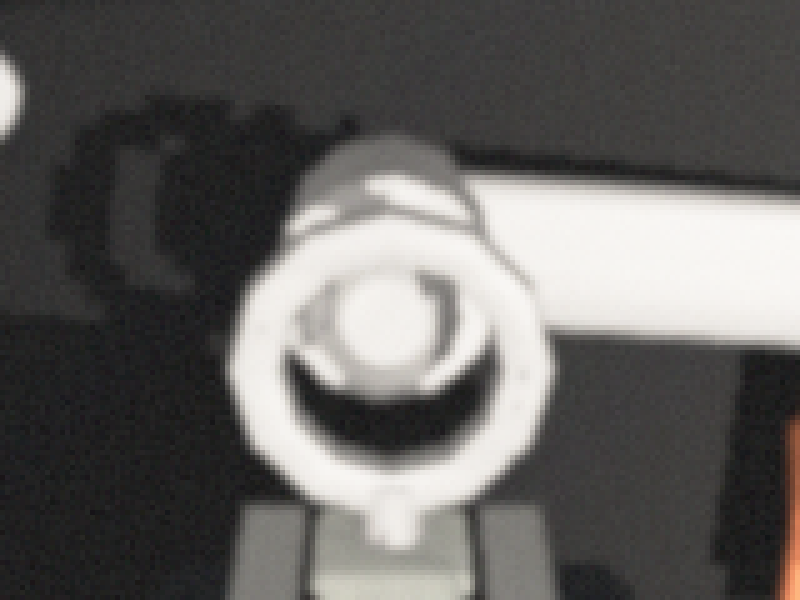

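Ring centre at pixel (318.2,263), head centre about (317.8,254.5). The ring is laterally aligned but a few mm short.

Run:
```python
from h import *
import pickle
s=pickle.load(open('s8.pkl','rb'));R=np.array(s['eef_rot'])
W=lambda c,z:at('wrist',(240+c[0]/5,190+c[1]/5),z,s)
rz=s['tool_pos'][2]+.0155+.0263*.066
r=W((391,365),rz+.002);ph=W((388,322),.0535)
print(rz,r,ph,R.T@(ph-r)*1000,R.T@(r-s['tool_pos']),np.linalg.norm(r[:2]-[.513,.0889])-.118,np.linalg.norm(ph[:2]-[.513,.0889])-.118)
```

```text
0.061506640975080754 [0.49630882 0.23850654 0.06350664] [0.49601253 0.23910571 0.0535    ] [-0.03717056 -0.22156684 10.02642437] [ 0.02693775  0.00032491 -0.01749063] 0.03253475617504459 0.0331632587960512
```

Emit:
apply_moves([
  [1,[-0.0005,0,0.01],[0,-0.003,0]],
  [1,[-0.001,0,0.02],[0,-0.007,0]],
  [1,[-0.002,0,0.03],[0,-0.011,0]],
  [1,[-0.003,0,0.04],[0,-0.015,0]],
  [1,[-0.003,0,0.04],[0,-0.015,0]],
])

```text
time: 14.33
tool_pos: [0.498, 0.2131, 0.0363]
eef_rot: [[-0.105, 0.994, -0.004], [0.994, 0.105, 0.018], [0.018, -0.002, -1.0]]
force: [2.7, -11.2, 0.1]
finger_gap: 0.0108
gripper_force: 59.4
```

Emit:
apply_moves([
  [1,[0,0,0.01],[0,-0.003,0]],
  [1,[0,0,0.018],[0,-0.005,0]],
  [1,[0,0,0.024],[0,-0.006,0]],
  [1,[0,0,0.024],[0,-0.006,0]],
])

```text
time: 14.67
tool_pos: [0.4982, 0.2129, 0.0318]
eef_rot: [[-0.104, 0.995, -0.002], [0.995, 0.104, -0.001], [-0.001, -0.002, -1.0]]
force: [2.3, -11.9, 1.4]
finger_gap: 0.011
gripper_force: 59.7
```

Run:
```python
from h import *
s=env.read_state();print(s['tool_pos'],s['force'],np.round(s['eef_rot'],3).tolist())
im=env.camera('wrist');cv2.imwrite('pics/w9.png',im)
cv2.imwrite('pics/w9c.png',cv2.resize(im[190:310,240:400],(480,360),interpolation=3))
```

```text
[0.49815518 0.21294948 0.03179101] [  2.28119967 -11.85705424   1.42912   ] [[-0.104, 0.995, -0.002], [0.995, 0.104, -0.001], [-0.001, -0.002, -1.0]]
```

View pics/w9c.png

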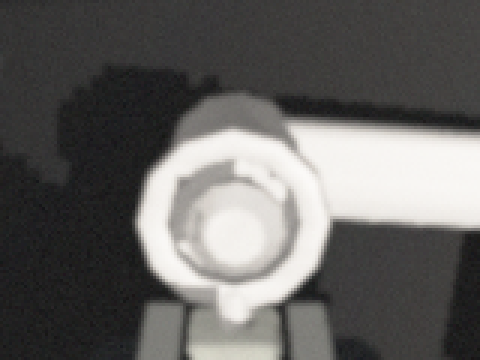

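The head stands inside the ring, ring centre pixel (318,263), head (318,268). The ring is below the head, so I'll lower slightly, ease back towards home and then release.

Emit:
apply_moves([
  [1,[0,0,0.007],[0,0,0]],
  [1,[-0.01,0,0.008],[0,0,0]],
  [1,[-0.02,0,0.008],[0,0,0]],
  [1,[-0.03,0,0.008],[0,0,0]],
  [1,[-0.04,0,0.008],[0,0,0]],
  [1,[-0.05,0,0.008],[0,0,0]],
  [1,[-0.055,0,0.008],[0,0,0]],
  [1,[-0.055,0,0.008],[0,0,0]],
])

```text
time: 15.38
tool_pos: [0.4994, 0.2039, 0.031]
eef_rot: [[-0.105, 0.994, -0.0], [0.994, 0.105, 0.003], [0.003, -0.0, -1.0]]
force: [0.5, -7.5, 5.4]
finger_gap: 0.0108
gripper_force: 60.3
```

Emit:
apply_moves([
  [1,[-0.006,0,-0.002],[0,0,0]],
  [1,[-0.012,0,-0.003],[0,0,0]],
  [1,[-0.016,0,-0.003],[0,0,0]],
  [1,[-0.016,0,-0.003],[0,0,0]],
])

```text
time: 15.72
tool_pos: [0.4998, 0.2014, 0.0314]
eef_rot: [[-0.106, 0.994, -0.0], [0.994, 0.106, 0.004], [0.004, 0.0, -1.0]]
force: [1.8, -5.7, 2.8]
finger_gap: 0.0107
gripper_force: 59.9
```

Emit:
apply_moves([
  [0.8,[0,0,0],[0,0,0]],
  [0.72,[0,0,0],[0,0,0]],
  [0.7,[0,0,0],[0,0,0]],
  [0.7,[0,0,0],[0,0,0]],
  [0.7,[0,0,-0.1],[0,0,0]],
  [0.7,[0,0,-0.3],[0,0,0]],
  [0.7,[0,0,-0.4],[0,0,0]],
  [0.7,[0,0,-0.4],[0,0,0]],
])

```text
time: 16.38
tool_pos: [0.5016, 0.204, 0.1155]
eef_rot: [[-0.106, 0.994, 0.006], [0.994, 0.106, 0.01], [0.009, 0.007, -1.0]]
force: [0.6, 0.9, -0.3]
finger_gap: 0.0254
gripper_force: 0.0
```

Run:
```python
from h import *
s=env.read_state();print(s['time'],s['tool_pos'],s['force'],s['finger_gap'])
im=env.camera('wrist');cv2.imwrite('pics/w10.png',im)
for n,z in [('post',.0535),('ring',.047),('grip_ring',.047),('grip_leg',.047),('leg_tip',.02),('spring',.047),('lever',.04),('anchor_mid',.04)]:
    for d in env.spot_point('wrist',n)[:1]: print(n,np.round(d['point'],1),round(d['score'],2),np.round(at('wrist',d['point'],z,s),4))
```

```text
16.3833 [0.50155354 0.20402851 0.1154941 ] [ 0.62787918  0.85403347 -0.30851313] 0.025370902680036868
post [310.3 213.1] 0.7 [0.4948 0.2326 0.0535]
ring [316.4 221.5] 0.94 [0.4989 0.2267 0.047 ]
grip_ring [313.5 263.8] 0.73 [0.4999 0.2005 0.047 ]
grip_leg [314.3 373.1] 0.73 [0.5087 0.1206 0.047 ]
leg_tip [314.3 385.9] 0.67 [0.5119 0.0883 0.02  ]
spring [314.  408.9] 0.7 [0.5119 0.0871 0.047 ]Traceback (most recent call last):
  File "<stdin>", line 5, in <module>
ValueError: it knows: anchor_mid, base, capacitor_small, grip_leg, grip_ring, heat_sink, leg_tip, post, relay, ring, spring, stand
```

```bash
cat > lev.py <<'E'
from h import *
import pickle,sys
def rect(im,s,z,x0=.40,x1=.62,y0=.05,y1=.30,k=4000):
    X,Y=np.meshgrid(np.arange(x0,x1,1/k),np.arange(y0,y1,1/k))
    m=env.camera_model('wrist');K=m['camera_matrix'];T=m['T_tool_cam'];R=np.array(s['eef_rot'])
    P=np.stack([X,Y,0*X+z],-1)-s['tool_pos'];c=((P@R)-T[:3,3])@T[:3,:3]
    r=np.linalg.norm(c[...,:2],axis=-1);f=K[0,0]*np.arctan2(r,c[...,2])/r
    return cv2.remap(im,(K[0,2]+f*c[...,0]).astype('f4'),(K[1,2]+f*c[...,1]).astype('f4'),1)
def lines(g,x0,x1,y0,y1,lo,minlen):
    k=4000;g=cv2.GaussianBlur(cv2.cvtColor(g,6),(0,0),3)
    L=cv2.createLineSegmentDetector().detect(g)[0][:,0]/k+[.40,.05,.40,.05]
    for a in L:
        d=a[2:]-a[:2];l=np.hypot(*d);c=(a[:2]+a[2:])/2;an=(np.degrees(np.arctan2(d[1],d[0]))+90)%180-90
        if l>minlen and x0<c[0]<x1 and y0<c[1]<y1 and abs(an)<35: print('  ang %.2f len %.3f mid %.4f %.4f'%(an,l,*c))
if __name__=='__main__':
    for im,s in [('pics/w7.png',pickle.load(open('s7.pkl','rb'))),('pics/w10.png',env.read_state())]:
        im=cv2.imread(im);print('z=.038 lever');lines(rect(im,s,.038),.505,.56,.21,.26,0,.015)
        print('z=.012 base');lines(rect(im,s,.012),.42,.62,.24,.30,0,.025)
        print('z=.04 rest/anchor');lines(rect(im,s,.04),.46,.56,.05,.17,0,.012)
E
python3 lev.py
```

```text
z=.038 lever
  ang 1.72 len 0.031 mid 0.5205 0.2357
  ang 1.66 len 0.041 mid 0.5214 0.2483
z=.012 base
  ang 1.69 len 0.050 mid 0.5259 0.2457
  ang 10.14 len 0.124 mid 0.5062 0.2673
z=.04 rest/anchor
  ang 8.81 len 0.016 mid 0.5095 0.1453
z=.038 lever
  ang 10.20 len 0.028 mid 0.5197 0.2299
  ang 9.76 len 0.042 mid 0.5177 0.2425
z=.012 base
  ang 10.18 len 0.096 mid 0.4893 0.2628
  ang 9.17 len 0.026 mid 0.5497 0.2736
z=.04 rest/anchor
  ang 7.87 len 0.015 mid 0.5129 0.0803
  ang -5.55 len 0.025 mid 0.4937 0.0816
  ang 19.94 len 0.018 mid 0.5280 0.0849
  ang 10.77 len 0.016 mid 0.5203 0.1263
  ang 9.01 len 0.015 mid 0.5171 0.1445
  ang 11.01 len 0.018 mid 0.4912 0.0986
  ang 11.08 len 0.018 mid 0.5236 0.1045
  ang 10.85 len 0.015 mid 0.5148 0.1557
```

The lever turned from 8.5° off to parallel with the base edge, so it is home. I'll feel the leg end's height with closed fingers, since the block top should be at 54 mm when the collar is seated.

Run:
```python
from h import *
p=np.array([.513,.0889])+.02*U;print(go([*p,.065],down(U)))
```

```text
([-0.4697, 0.0101, 0.2233], [-0.0006, -0.0019, 0.0003])
```

Emit:
apply_moves([
  [1,[-0.2,0.01,0],[0,-0.001,0]],
  [1,[-0.4,0.01,0],[0,-0.002,0]],
  [1,[-0.47,0.01,0],[0,-0.002,0]],
  [1,[-0.47,0.01,0.1],[0,-0.002,0]],
  [1,[-0.47,0.01,0.22],[0,-0.002,0]],
  [1,[-0.47,0.01,0.24],[0,-0.002,0]],
  [1,[-0.47,0.01,0.24],[0,-0.002,0]],
])

```text
time: 17.32
tool_pos: [0.5102, 0.1088, 0.061]
eef_rot: [[-0.106, 0.994, -0.004], [0.994, 0.106, -0.001], [-0.0, -0.004, -1.0]]
force: [0.1, 0.3, 0.4]
finger_gap: 0.0004
gripper_force: 0.0
```

Emit:
apply_moves([
  [1,[0,0,0.004],[0,0,0]],
  [1,[0,0,0.01],[0,0,0]],
  [1,[0,0,0.015],[0,0,0]],
  [1,[0,0,0.015],[0,0,0]],
])

```text
time: 17.65
tool_pos: [0.5119, 0.1093, 0.0602]
eef_rot: [[-0.106, 0.994, 0.001], [0.994, 0.106, 0.0], [0.0, 0.001, -1.0]]
force: [-0.7, 0.3, -0.8]
finger_gap: -0.0001
gripper_force: 0.0
```

Emit:
apply_moves([
  [1,[0,0,0.006],[0,0,0]],
  [1,[0,0,0.012],[0,0,0]],
  [1,[0,0,0.015],[0,0,0]],
  [1,[0,0,0.015],[0,0,0]],
])

```text
time: 17.98
tool_pos: [0.5115, 0.1089, 0.0566]
eef_rot: [[-0.106, 0.994, -0.0], [0.994, 0.106, -0.0], [-0.0, -0.0, -1.0]]
force: [0.3, 0.6, -0.4]
finger_gap: 0.0001
gripper_force: 0.0
```

Emit:
apply_moves([
  [1,[0,0,0.003],[0,0,0]],
  [1,[0,0,0.006],[0,0,0]],
  [1,[0,0,0.009],[0,0,0]],
  [1,[0,0,0.009],[0,0,0]],
])

```text
time: 18.32
tool_pos: [0.5119, 0.1089, 0.0554]
eef_rot: [[-0.106, 0.994, 0.001], [0.994, 0.106, -0.0], [-0.0, 0.001, -1.0]]
force: [-0.3, -0.1, 6.5]
finger_gap: 0.0002
gripper_force: 3.5
```

Contact came at about 55.5 mm, so the leg is at least 18 mm deep. I'll retreat and hand in.

Emit:
apply_moves([
  [1,[0,0,-0.1],[0,0,0]],
  [1,[0,0,-0.3],[0,0,0]],
  [1,[0,0,-0.5],[0,0,0]],
  [1,[0,0,-0.5],[0,0,0]],
  [0.7,[0,0,-0.5],[0,0,0]],
  [0.5,[0,0,-0.5],[0,0,0]],
])

```text
time: 18.82
tool_pos: [0.5114, 0.1086, 0.1547]
eef_rot: [[-0.105, 0.994, 0.0], [0.994, 0.105, -0.0], [-0.0, 0.0, -1.0]]
force: [-0.0, -0.2, -0.4]
finger_gap: 0.0232
gripper_force: 0.0
```

Run:
```python
from h import *
s=env.read_state();print(s['tool_pos'],s['force'])
env.camera('wrist')
for n,z in [('post',.0535),('ring',.0465),('leg_tip',.04)]:
    for d in env.spot_point('wrist',n)[:1]: print(n,round(d['score'],2),np.round(at('wrist',d['point'],z,s),4))
print(env.job_done())
```

```text
[0.51139776 0.10856522 0.15471971] [-0.02999297 -0.20083789 -0.3682976 ]
post 0.87 [0.4967 0.2294 0.0535]
ring 0.89 [0.4972 0.226  0.0465]
leg_tip 0.63 [0.5103 0.096  0.04  ]
the job is handed in; nothing more can be done
None
```

I handed the job in at about 19 s; the hand-in returned no verdict, but by my last checks the spring is hooked about 18 mm deep in the anchor, the ring is in the post's groove, the lever is home and the gripper is clear.

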